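Make up the salad and grill caddies

ROBOT

A 6-joint arm with a two-finger parallel gripper is mounted at the origin on the work surface. World frame = base frame: x ahead of the robot, y to its left, z up, the work surface at z = 0. Lengths are in m, angles in degrees, forces in N, time in s.
With the tool pointing down it reaches from about 0.4 to 0.825 m from the base axis. Payload 7 kg.
Tool frame: the origin (TCP) lies between the finger pads; the fingertips stand 25 mm ahead of it and the grasp point (between the pads) lies 6 mm ahead of it; z points along the fingers, y is the line along which they close (so a half turn about z gives the same grasp; the last joint's range is limited). The gripper opens to 88 mm and grips with 3 to 60 N. Pads are 19 mm wide; open, the fingers measure 130 mm over their backs; the gripper's body (78 mm by 193 mm) begins 47 mm behind the grasp point.
Start: joints at [-51.847, 20.546, 0.682, 0, -70.136, -16.507], TCP at [0.249, -0.627, 0.252] pointing down, gripper open.
Joint ranges: [-176.03, 176.03], [-82.01, 121.73], [-58.28, 71.71], [-173.87, 95.51], [-174.79, -0.11], [-173.66, 173.66]. Speed limits (degrees/s): [136.94, 136.94, 172.46, 180, 180, 180].

INTERFACE

Orientations are given as [roll, pitch, yaw] about the fixed x, y, z axes, in that order (R = Rz(yaw) Ry(pitch) Rx(roll)).
In Python, from plant import status, optics, job gives the robot as it stands. The module is installed in compiled form; this text tells all that it offers.
- The arm moves only by the tool creep_tool, called after ">>>" as a command line: name --argument value ..., lists and objects as JSON in quotes. Schema: {"type":"object","properties":{"ticks":{"type":"array","items":{"type":"array","items":{"type":"array","items":{"type":"number"},"minItems":5,"maxItems":5},"minItems":1,"maxItems":8},"minItems":1,"maxItems":1},"only":{"type":"string"},"quiet":{"type":"boolean"},"lines":{"type":"string"}},"required":["ticks"],"additionalProperties":false}. ticks is a list that holds a single list of rows (three levels of brackets), with 1 to 8 rows, each of 5 numbers: dx, dy, dz in m, then a turn about the tool's z in degrees, then the finger opening in m; each row is the pose to reach, as a shift and turn from the pose commanded when the call began, along the tool's axes at that moment; what a row does not reach only later rows make up. A row lasts 1/8 s, in which the tool goes at most 0.0625 m and 10.7 degrees, less where a joint would pass 70% of its speed; a pose out of reach is approached as far as the arm can. The fingers move at their own pace and stop on an object; the grip force is fixed at half the most. Time passes only in rows, so rows that do not move let the fingers close. The tool returns the time, the measured TCP pose, the force, the opening and the grip force at its end. only (a regular expression) keeps the lines of the reply that match it, lines (a string "A,B") keeps lines A to B, and quiet returns only ok. Input that does not fit is refused with a message, and nothing moves.
- status.get_obs(): the state, without advancing time (a new reading comes with each control period).
- optics.snapshot(name): name is "scene" or "side" or "wrist"; returns a dict with "frame" (420x560x3 uint8, red, green, blue), "z_map" (420x560 float32, m along the optical axis (not along the pixel's ray), 0 where there is no reading), "fovy" (degrees; the focal length in pixels is half the picture's height over the tangent of half this angle, whatever the lens; pixels are square), "cx", "cy" (the principal point, pixels), "R" (3x3) and "t" (3): a world point X has camera coordinates R X + t; the wrist camera has in their place "T_tool_cam" (4x4, takes a point from camera to tool coordinates, whose origin is the TCP and whose axes are the flange's). Camera axes: x right, y down, z forward; pixel columns grow to the right and rows downward; lengths in m; the calibration is good to about 2 mm. A picture is of the moment at which its call begins: read the wrist's pose just before it.
- job.close_job(): hands the job in; it is judged then, once.
The state is a dict: "clock": time; "joint_pos": joint angles; "qvel": joint speeds; "tau": joint torques, N m; "tool_pos": TCP position; "orientation": TCP orientation; "force": force on the tool from outside, world axes, zero at the start; "moment": the same for the moment, N m; "opening": finger opening in m; "gripper_force": force on a finger pad.
Only numpy, scipy, OpenCV 4.12 (cv2) and the standard library are available. Lean on these libraries where they do the work, as an engineer would, in place of code of your own. Each camera call takes 0.05 s, during which the arm holds its last target. There are 200 camera calls.

TASK

Make up two caddies for the dinner table, one thing standing upright in each compartment: in the blue salad caddy the small dark oil bottle goes in the middle, with the pale salt mill and the green-lidded herb jar on either side of it (whichever way round), and in the brown grill caddy go the dark pepper mill and the red-lidded paprika jar, either way round. Set each thing down gently without dropping it, leave the caddies where they stand, and do not disturb the turmeric jar, the sugar shaker or the honey pot.

Things in the scene. Friction and masses are not known exactly. Their poses are not given: they have to be found in the camera images.
- pepper_mill: pepper mill of dark brown wood, 96 mm high: straight round body 42 mm across up to 66 mm, a narrow neck, a round head 39 mm across from 73 to 91 mm and a small brass button on top. Grip the straight body. 0.14 kg. Origin at the centre of its underside, z up along its axis; it stands upright on the counter.
- salt_mill: salt mill of pale wood, 96 mm high: straight round body 42 mm across up to 66 mm, a narrow neck, a round head 39 mm across from 73 to 91 mm and a small steel button on top. Grip the straight body. 0.14 kg. Origin at the centre of its underside, z up along its axis; it stands upright on the counter.
- paprika_jar: paprika jar: round jar 42 mm across, its straight body 66 mm high and full of dark red paprika, with a red lid 41 mm across from 66 to 85 mm. Grip the straight body. 0.13 kg. Origin at the centre of its underside, z up along its axis; it stands upright on the counter.
- herb_jar: herb jar: round jar 42 mm across, its straight body 66 mm high and full of olive-green dried herbs, with a green lid 41 mm across from 66 to 85 mm. Grip the straight body. 0.13 kg. Origin at the centre of its underside, z up along its axis; it stands upright on the counter.
- oil_bottle: small oil bottle of nearly black green glass with a pale paper band, 96 mm high: straight round body 42 mm across up to 66 mm, then a shoulder and a neck 18 mm across with a cork. Grip the straight body. 0.17 kg. Origin at the centre of its underside, z up along its axis; it stands upright on the counter.
- turmeric_jar: turmeric jar: round jar 42 mm across, its straight body 66 mm high and full of orange-yellow turmeric, with a yellow lid 41 mm across from 66 to 85 mm. Grip the straight body. 0.13 kg. Origin at the centre of its underside, z up along its axis; it stands upright on the counter. Not wanted: stays where it is.
- sugar_shaker: bare steel sugar shaker, 42 mm across, 88 mm high, domed top with holes. 0.15 kg. Origin at the centre of its underside, z up along its axis; it stands upright on the counter. Not wanted: stays where it is.
- honey_pot: honey pot, amber, squat, 48 mm across, 62 mm high with a white lid. 0.16 kg. Origin at the centre of its underside, z up along its axis; it stands upright on the counter. Not wanted: stays where it is.
- salad_caddy: salad caddy, painted blue: open tray 217 mm long (its y), 75 mm wide (its x), 22 mm high, walls and floor 4 mm thick; two dividers 15 mm high make three compartments in a row along y, each 67 by 67 mm inside. Origin at the centre of its underside, z up; compartment floor 4 mm above it. 1.2 kg, loose. Compartment centres at y = -71, 0 and +71 mm.
- grill_caddy: grill caddy, brown wood: open tray 146 mm long (its y), 75 mm wide (its x), 22 mm high, walls and floor 4 mm thick; one divider 15 mm high makes two compartments in a row along y, each 67 by 67 mm inside. Origin at the centre of its underside, z up; compartment floor 4 mm above it. 1.2 kg, loose. Compartment centres at y = -35.5 and +35.5 mm.
Mind the look-alikes: they are no part of the job. Leave any purple look-alike of the pepper_mill alone. Leave any pink look-alike of the honey_pot alone.

How it is judged:
By the outcome, as a careful person would: the job done as asked, in the order asked, and still so for the second after the job is handed in, with the robot touching nothing.
It also fails if it takes over 122 s, if anything falls off the work surface, if the arm or the gripper's body presses on something with over 40 N, if the wrist force passes 120 N, or if a joint passes its speed limit or range.

## Working session

There is one attempt and no reset: what is moved stays moved. The work goes in short steps, Python scripts to look and compute and a tool call to move; the robot and the scene stay as the last step left them, time stands still between calls to the robot, and variables do not carry over. Pictures are saved under pics/ and viewed, at most 14 in all, crops included, and the job is handed in when it is done.

```bash
mkdir -p pics
```

Run:
```python
from plant import status, optics
import cv2,numpy as np
print(status.get_obs())
for n in ("scene","side"):
    s=optics.snapshot(n); cv2.imwrite(f"pics/{n}0.png",s["frame"][:,:,::-1]); np.savez(f"{n}0.npz",**s)
    print(n,{k:s[k] for k in s if k not in("frame","z_map")},(s["z_map"]>0).mean())
```

```text
{'clock': 0.0, 'joint_pos': array([-5.18482792e+01,  2.05918105e+01,  6.34412284e-01, -1.94522335e-02,
       -7.01357763e+01, -1.65065372e+01]), 'qvel': array([ 0.09890359, -0.02558058, -0.01976765, -0.03235053,  0.05888216,
       -0.07009887]), 'tau': array([ 1.71690886e-04, -5.82726896e+01,  2.93071944e+01,  6.99730530e+00,
        7.13380767e-03, -1.41948622e-04]), 'tool_pos': array([ 0.24878887, -0.62700412,  0.25062537]), 'orientation': array([ 1.79905469e+02, -8.94296437e-03, -1.58361434e+02]), 'force': array([-0.81764311,  0.26224834, -0.77564285]), 'moment': array([ 0.02133512,  0.02891093, -0.01220795]), 'gripper_force': 0.0, 'opening': 0.08773521557477057}
scene {'fovy': 56.770070282216935, 'cx': 270.51715886443293, 'cy': 209.6012042046402, 'R': array([[-0.0994376 ,  0.99503626, -0.00387298],
       [ 0.56552574,  0.05331166, -0.82300577],
       [-0.81871411, -0.08402799, -0.56801981]]), 't': array([ 0.06945622, -0.29908977,  1.31337949])} 0.9961734693877551
side {'fovy': 54.52742228680634, 'cx': 280.6628266429654, 'cy': 218.77790511794538, 'R': array([[ 0.84748602, -0.5306875 , -0.01175714],
       [-0.35358915, -0.54787049, -0.75816399],
       [ 0.39590676,  0.64669058, -0.65195792]]), 't': array([-0.49172096,  0.26485806,  0.62747457])} 0.9958928571428571
```

View pics/scene0.png

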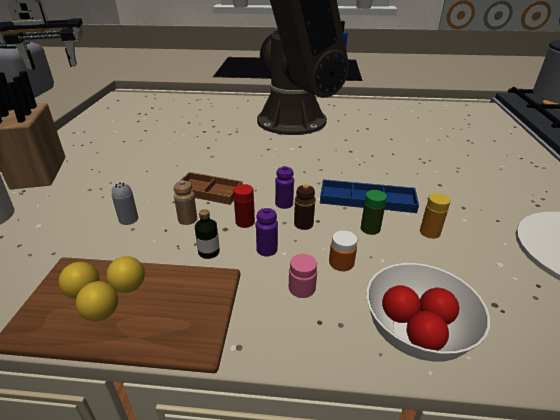

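View pics/side0.png

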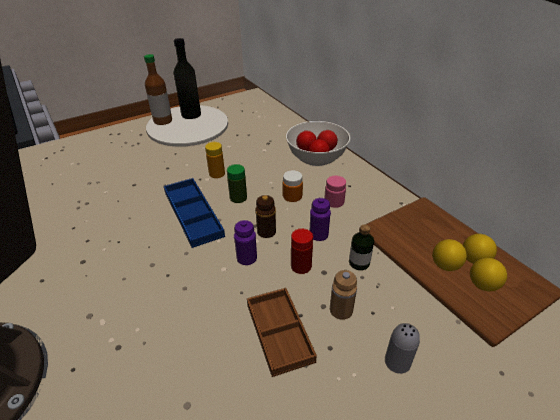

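Scene view: candidates with their pixels are below.
- Dark and pale mills: pepper mill (304,207), salt mill (185,202), purple decoys (285,187) and (266,232).
- Jars: paprika (244,206), herb (373,213), turmeric (434,216).
- Oil bottle (207,235), sugar shaker (124,203), honey (343,250), pink decoy (303,276).
- Caddies: brown (211,188), blue (369,195).

The side view shows the same things: pepper (265,216), salt (343,295), oil (361,249), paprika (302,251), herb (237,184), blue caddy (193,211), brown caddy (281,330).

Create h.py:
```python
import numpy as np,cv2
from scipy.optimize import least_squares
def world(s):
    h,w=s["z_map"].shape; f=h/2/np.tan(np.radians(float(s["fovy"]))/2)
    v,u=np.mgrid[:h,:w]; z=s["z_map"]
    c=np.stack([(u-s["cx"])/f*z,(v-s["cy"])/f*z,z],-1)
    return (c-s["t"])@s["R"]     # R^T (c-t)
def circ(p,r=None):
    if r is None: g=lambda q:np.hypot(p[:,0]-q[0],p[:,1]-q[1])-q[2]; x0=[*p.mean(0)[:2],.02]
    else: g=lambda q:np.hypot(p[:,0]-q[0],p[:,1]-q[1])-r; x0=p.mean(0)[:2]
    return least_squares(g,x0,loss="soft_l1",f_scale=.001).x
```

Create m.py:
```python
from h import *
S={n:np.load(n+"0.npz") for n in("scene","side")}
W={n:world(S[n]) for n in S}
for n in S:
    w=W[n]; ok=(S[n]["z_map"]>0)&(w[...,0]>.3)&(w[...,0]<.9)&(abs(w[...,1])<.6)
    g=w[ok&(abs(w[...,2])<.01)]; print(n,"counter z",np.median(g[:,2]))
px={"scene":dict(pepper=(304,207),salt=(185,202),paprika=(244,210),herb=(373,215),oil=(207,240),turm=(434,218),sugar=(124,205),honey=(343,255),purp1=(285,190),purp2=(266,235),pink=(303,280)),
"side":dict(pepper=(265,220),salt=(343,298),paprika=(302,255),herb=(237,188),oil=(361,252),turm=(215,163),sugar=(401,350),honey=(292,190),purp1=(246,247),purp2=(320,224),pink=(335,195))}
for k in px["scene"]:
    o=[]
    for n in S:
        w=W[n]; u,v=px[n][k]; c=w[v,u]
        m=(w[...,2]>.012)&(np.hypot(w[...,0]-c[0],w[...,1]-c[1])<.04)
        _,L=cv2.connectedComponents(m.astype(np.uint8),connectivity=4); m=L==L[v,u]
        p=w[m]; b=p[(p[:,2]<.06)]; q=circ(b,.024 if k in("honey","pink") else .021)
        o.append((*q,np.percentile(p[:,2],99)))
    print(k,np.round(o,4).tolist())
for n,c,(lo,hi) in(("scene","blue",((105,120,40),(125,255,255))),("side","blue",((105,120,40),(125,255,255))),("scene","brown",((0,90,40),(20,255,255))),("side","brown",((0,90,40),(20,255,255)))):
    w=W[n]; hs=cv2.cvtColor(S[n]["frame"],cv2.COLOR_RGB2HSV)
    m=(cv2.inRange(hs,lo,hi)>0)&(w[...,2]>-.005)&(w[...,2]<.03)&(w[...,0]<.75)
    _,L,st,_=cv2.connectedComponentsWithStats(m.astype(np.uint8)); 
    i=1+np.argmax(st[1:,4]) ; m=L==i
    rim=m&(w[...,2]>.017); p=w[rim]; r=cv2.minAreaRect((p[:,:2]*1000).astype(np.float32))
    print(n,c,st[i],r,"rim z",np.median(p[:,2]),len(p),"floor z",np.round(np.percentile(w[m][:,2],[5,20,95]),4))
```

```bash
python3 m.py
```

```text
scene counter z 0.00099498553261154
side counter z 0.0015926144573217842
pepper [[0.5779, 0.0587, 0.0969], [0.5792, 0.0587, 0.0971]]
salt [[0.5849, -0.1942, 0.0971], [0.5862, -0.1941, 0.0979]]
paprika [[0.5838, -0.0676, 0.0875], [0.5851, -0.0676, 0.0878]]
herb [[0.5816, 0.199, 0.087], [0.583, 0.1991, 0.0879]]
oil [[0.6876, -0.1229, 0.0976], [0.6884, -0.1232, 0.0981]]
turm [[0.5825, 0.3209, 0.0869], [0.5836, 0.3209, 0.088]]
sugar [[0.5976, -0.3228, 0.0903], [0.5991, -0.3228, 0.0905]]
honey [[0.6944, 0.1334, 0.0641], [0.6963, 0.1337, 0.065]]
purp1 [[0.5034, 0.0115, 0.097], [0.5048, 0.0117, 0.0981]]
purp2 [[0.6686, -0.0109, 0.0965], [0.6699, -0.0107, 0.098]]
pink [[0.7662, 0.0615, 0.0642], [0.7685, 0.062, 0.0648]]
scene blue [ 320  180   99   33 1817] ((469.15191650390625, 203.9002685546875), (214.70123291015625, 77.89116668701172), 85.01771545410156) rim z 0.020826842439784336 497 floor z [0.0041 0.0052 0.0228]
side blue [ 164  179   61   69 1851] ((467.0418701171875, 202.1864013671875), (217.20822143554688, 74.49353790283203), 84.91561889648438) rim z 0.02213411970838678 468 floor z [0.004  0.005  0.0239]
scene brown [ 181  172   61   33 1091] ((468.2071228027344, -173.77903747558594), (147.03070068359375, 77.41944122314453), 76.843505859375) rim z 0.02146481537362323 348 floor z [0.0041 0.0053 0.0234]
side brown [ 247  288   70   89 3554] ((467.82342529296875, -175.388427734375), (147.46141052246094, 75.58541107177734), 76.83165740966797) rim z 0.022810227626716712 797 floor z [0.0038 0.0049 0.0237]
```

Run:
```python
import cv2
a=cv2.imread("pics/scene0.png")[160:270,110:460]; cv2.imwrite("pics/crop1.png",cv2.resize(a,(798,251),interpolation=cv2.INTER_CUBIC))
```

```text
(no output)
```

View pics/crop1.png

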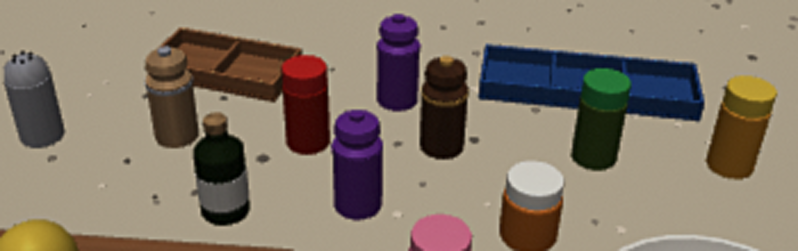

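>>> creep_tool --ticks '[[[-0.03,0.015,0,-5,0.066],[-0.08,0.04,0,-15,0.066],[-0.135,0.07,0,-25,0.066],[-0.19,0.098,0,-35,0.066],[-0.245,0.127,0,-45,0.066],[-0.30,0.155,0,-55,0.066],[-0.355,0.183,0,-64,0.066],[-0.40,0.206,0,-68.4,0.066]]]'

```text
clock: 1.1
tool_pos: [0.5459, -0.2862, 0.2513]
orientation: [180.0, 0.0, -89.7]
force: [0.4, -0.4, 0.3]
opening: 0.0661
gripper_force: 0.0
```

The crop confirms the choice: oil bottle with cork and paper band (220,170), salt mill pale (172,95), paprika red lid (305,105), pepper mill brown with brass button (444,105), herb green lid (601,118). The purple mills are at (398,60) and (357,165).

>>> creep_tool --ticks '[[[-0.03,-0.026,0.01,0,0.066],[-0.075,-0.065,0.03,0,0.066],[-0.12,-0.104,0.045,0,0.066],[-0.155,-0.135,0.055,0,0.066],[-0.165,-0.1425,0.06,0,0.066],[-0.165,-0.1425,0.06,0,0.066]]]'

```text
clock: 1.85
tool_pos: [0.6868, -0.1227, 0.1904]
orientation: [179.9, -0.0, -89.9]
force: [-0.2, 0.2, 0.5]
opening: 0.0659
gripper_force: 0.0
```

Create wl.py:
```python
from h import *
import sys
from plant import status,optics
from scipy.spatial.transform import Rotation as Ro
o=status.get_obs(); s=dict(optics.snapshot("wrist"))
print({k:np.round(o[k],4).tolist() for k in("clock","tool_pos","orientation","force","opening","gripper_force")})
Rt=Ro.from_euler("xyz",o["orientation"],degrees=True).as_matrix(); T=s["T_tool_cam"]
Rc=Rt@T[:3,:3]; tc=Rt@T[:3,3]+o["tool_pos"]; s["R"]=Rc.T; s["t"]=-Rc.T@tc
cv2.imwrite(f"pics/{sys.argv[1]}.png",s["frame"][:,:,::-1]); np.savez("wrist.npz",**s)
```

```bash
python3 wl.py w1
```

```text
{'clock': 1.85, 'tool_pos': [0.6868, -0.1227, 0.1904], 'orientation': [179.8845, -0.0038, -89.8961], 'force': [-0.225, 0.2325, 0.5031], 'opening': 0.0659, 'gripper_force': 0.0}
```

View pics/w1.png

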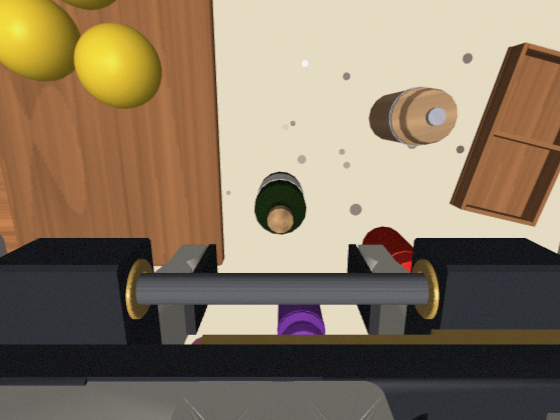

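The wrist view shows the oil bottle, cork at (280,219), centred between the fingers. The salt mill is at (420,115), the brown caddy at (515,130) and the paprika at (385,240). Descending.

Run:
```python
from h import *
s=np.load("wrist.npz"); w=world(s); c=w[200,280]
m=(w[...,2]>.012)&(np.hypot(w[...,0]-.688,w[...,1]+.123)<.04); p=w[m]; print(circ(p[(p[:,2]<.06)],.021), p[:,2].max(), w[219,280])
```

```text
[ 0.68981225 -0.12197532] 0.2832443342440462 [ 0.68916646 -0.12351445  0.09617618]
```

>>> creep_tool --ticks '[[[0,0,0.03,0,0.066],[0,0,0.07,0,0.066],[0,0,0.1,0,0.066],[0,0,0.12,0,0.066],[0,0,0.129,0,0.066],[0,0,0.129,0,0.066]]]'

```text
clock: 2.65
tool_pos: [0.6868, -0.1242, 0.0629]
orientation: [180.0, -0.0, -90.0]
force: [-0.5, 0.0, 0.6]
opening: 0.0656
gripper_force: 0.0
```

>>> creep_tool --ticks '[[[0,0,0,0,0.03],[0,0,0,0,0.03],[0,0,0,0,0.03],[0,0,0,0,0.03]]]'

```text
clock: 3.15
tool_pos: [0.6876, -0.1232, 0.0633]
orientation: [-179.9, -0.0, -89.9]
force: [0.3, -0.3, 4.2]
opening: 0.0412
gripper_force: 30.0
```

>>> creep_tool --ticks '[[[0,0,-0.02,0,0.03],[0,0,-0.06,0,0.03],[0,0,-0.1,0,0.03],[-0.02,0.014,-0.123,0,0.03],[-0.055,0.037,-0.13,0,0.03],[-0.097,0.065,-0.13,0,0.03],[-0.138,0.093,-0.13,0,0.03],[-0.18,0.121,-0.13,0,0.03]]]'

```text
clock: 4.15
tool_pos: [0.5649, 0.0578, 0.1937]
orientation: [-180.0, 0.0, -90.0]
force: [0.4, 0.7, -2.1]
opening: 0.0414
gripper_force: 30.0
```

>>> creep_tool --ticks '[[[-0.04,0.027,0,0,0.03],[-0.08,0.054,0,0,0.03],[-0.115,0.078,0,0,0.03],[-0.137,0.093,0,0,0.03],[-0.1462,0.0985,0,0,0.03],[-0.1462,0.0985,0,0,0.03]]]'

```text
clock: 4.9
tool_pos: [0.4673, 0.2031, 0.1932]
orientation: [-180.0, 0.0, -89.9]
force: [0.3, -0.1, -1.5]
opening: 0.0415
gripper_force: 30.0
```

```bash
python3 wl.py w2
```

```text
{'clock': 4.9, 'tool_pos': [0.4673, 0.2031, 0.1932], 'orientation': [-179.9707, 0.0256, -89.8881], 'force': [0.2876, -0.0592, -1.549], 'opening': 0.0415, 'gripper_force': 29.9884}
```

View pics/w2.png

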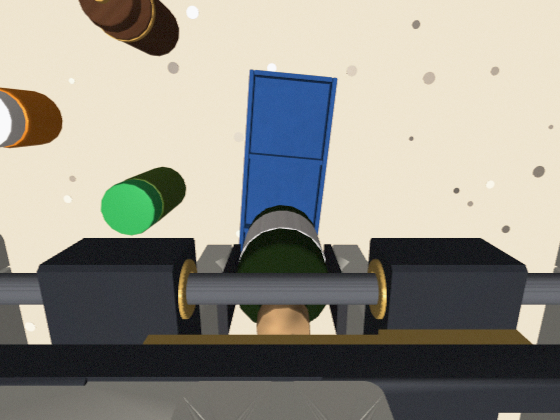

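The bottle hangs over the middle compartment, aligned with the caddy (divider at row 157, second near 225). Lowering.

>>> creep_tool --ticks '[[[0,0,0.03,0,0.03],[0,0,0.07,0,0.03],[0,0,0.1,0,0.03],[0,0,0.115,0,0.03],[0,0,0.121,0,0.03],[0,0,0.124,0,0.03],[0,0,0.1255,0,0.03],[0,0,0.1255,0,0.03]]]'

```text
clock: 5.95
tool_pos: [0.4676, 0.2031, 0.0676]
orientation: [-180.0, 0.0, -89.9]
force: [0.2, 0.4, -1.3]
opening: 0.0414
gripper_force: 30.0
```

>>> creep_tool --ticks '[[[0,0,0.0005,0,0.03],[0,0,0.001,0,0.03],[0,0,0.001,0,0.03]]]'

```text
clock: 6.32
tool_pos: [0.4677, 0.2031, 0.0671]
orientation: [-179.9, 0.0, -89.9]
force: [-2.9, -0.0, 8.2]
opening: 0.0416
gripper_force: 30.0
```

>>> creep_tool --ticks '[[[0,0,0,0,0.066],[0,0,0,0,0.066],[0,0,0,0,0.066],[0,0,-0.03,0,0.066],[0,0,-0.08,0,0.066],[0,0,-0.125,0,0.066],[0.03,-0.01,-0.125,0,0.066],[0.07,-0.022,-0.125,0,0.066]]]'

```text
clock: 7.32
tool_pos: [0.4898, 0.1328, 0.1918]
orientation: [-179.9, 0.1, -89.8]
force: [0.2, -0.1, -1.1]
opening: 0.0662
gripper_force: 0.0
```

>>> creep_tool --ticks '[[[0.05,-0.015,0,0,0.066],[0.1,-0.03,0,0,0.066],[0.15,-0.045,0,0,0.066],[0.2,-0.06,0,0,0.066],[0.25,-0.075,0,0,0.066],[0.3,-0.09,0,0,0.066],[0.327,-0.0958,0,0,0.066],[0.327,-0.0958,0,0,0.066]]]'

```text
clock: 8.32
tool_pos: [0.5853, -0.196, 0.1902]
orientation: [179.9, -0.0, -90.1]
force: [-0.7, 0.7, -0.2]
opening: 0.066
gripper_force: 0.0
```

Run:
```python
from plant import status,optics
import cv2
s=optics.snapshot("side");cv2.imwrite("pics/s1.png",s["frame"][:,:,::-1])
```

```text
(no output)
```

View pics/s1.png

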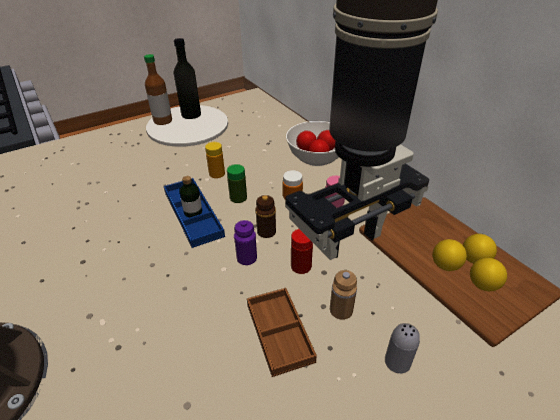

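The bottle stands upright in the middle compartment, at (191,197). The gripper is above the salt mill (343,295).

>>> creep_tool --ticks '[[[-0.001,0,0.03,0,0.066],[-0.001,0,0.07,0,0.066],[-0.001,0,0.1,0,0.066],[-0.001,0,0.12,0,0.066],[-0.001,0,0.127,0,0.066],[-0.001,0,0.127,0,0.066]]]'

```text
clock: 9.12
tool_pos: [0.5855, -0.1925, 0.0642]
orientation: [180.0, -0.0, -89.9]
force: [-0.8, -0.7, 0.5]
opening: 0.066
gripper_force: 0.0
```

>>> creep_tool --ticks '[[[0,0,0,0,0.03],[0,0,0,0,0.03],[0,0,0,0,0.03],[0,0,0,0,0.03]]]'

```text
clock: 9.62
tool_pos: [0.5858, -0.1932, 0.0646]
orientation: [-179.9, -0.0, -90.0]
force: [-1.3, 1.1, 3.1]
opening: 0.0412
gripper_force: 30.0
```

>>> creep_tool --ticks '[[[0,0,-0.02,0,0.03],[0,0,-0.06,0,0.03],[0,0,-0.1,0,0.03],[-0.02,0.008,-0.123,0,0.03],[-0.055,0.021,-0.128,0,0.03],[-0.1,0.038,-0.128,0,0.03],[-0.15,0.057,-0.128,0,0.03],[-0.2,0.076,-0.128,0,0.03]]]'

```text
clock: 10.62
tool_pos: [0.5083, 0.008, 0.1918]
orientation: [180.0, 0.0, -90.0]
force: [1.3, 1.5, -1.0]
opening: 0.0414
gripper_force: 30.0
```

>>> creep_tool --ticks '[[[-0.045,0.017,0,0,0.03],[-0.085,0.033,0,0,0.03],[-0.115,0.044,0,0,0.03],[-0.1245,0.048,0,0,0.03],[-0.1245,0.048,0,0,0.03]]]'

```text
clock: 11.25
tool_pos: [0.461, 0.1314, 0.192]
orientation: [180.0, -0.0, -89.9]
force: [0.6, 0.1, -1.5]
opening: 0.0413
gripper_force: 30.0
```

>>> creep_tool --ticks '[[[0,0,0.03,0,0.03],[0,0,0.07,0,0.03],[0,0,0.1,0,0.03],[0,0,0.114,0,0.03],[0,0,0.12,0,0.03],[0,0,0.1225,0,0.03],[0,0,0.124,0,0.03],[0,0,0.124,0,0.03]]]'

```text
clock: 12.25
tool_pos: [0.4616, 0.1316, 0.0687]
orientation: [-179.9, 0.0, -89.9]
force: [0.2, -0.2, -1.6]
opening: 0.0416
gripper_force: 30.0
```

>>> creep_tool --ticks '[[[0,0,0.0005,0,0.03],[0,0,0.001,0,0.03],[0,0,0.001,0,0.03]]]'

```text
clock: 12.62
tool_pos: [0.4616, 0.1316, 0.0686]
orientation: [-179.9, 0.0, -89.9]
force: [-4.4, 0.1, 12.9]
opening: 0.0412
gripper_force: 30.0
```

>>> creep_tool --ticks '[[[0,0,0,0,0.066],[0,0,0,0,0.066],[0,0,0,0,0.066],[0,0,-0.03,0,0.066],[0,0,-0.08,0,0.066],[0,0,-0.122,0,0.066],[-0.02,-0.036,-0.122,0,0.066],[-0.045,-0.08,-0.122,0,0.066]]]'

```text
clock: 13.62
tool_pos: [0.5421, 0.1769, 0.1906]
orientation: [-179.9, 0.1, -89.9]
force: [0.6, 0.6, 0.7]
opening: 0.0657
gripper_force: 0.0
```

>>> creep_tool --ticks '[[[-0.018,-0.032,0,0,0.066],[-0.0224,-0.0407,0,0,0.066],[-0.0224,-0.0407,0,0,0.066],[-0.0224,-0.0407,0.03,0,0.066],[-0.0224,-0.0407,0.07,0,0.066]]]'

```text
clock: 14.25
tool_pos: [0.5815, 0.1986, 0.1198]
orientation: [-179.9, 0.1, -90.0]
force: [-0.4, 0.3, -0.1]
opening: 0.066
gripper_force: 0.0
```

>>> creep_tool --ticks '[[[0,0,0.025,0,0.066],[0,0,0.045,0,0.066],[0,0,0.051,0,0.066],[0,0,0.051,0,0.066]]]'

```text
clock: 14.75
tool_pos: [0.5815, 0.1985, 0.0685]
orientation: [-180.0, -0.0, -89.9]
force: [0.5, -0.5, -0.4]
opening: 0.066
gripper_force: 0.0
```

>>> creep_tool --ticks '[[[0,0,0,0,0.03],[0,0,0,0,0.03],[0,0,0,0,0.03],[0,0,0,0,0.03]]]'

```text
clock: 15.25
tool_pos: [0.5821, 0.1989, 0.0686]
orientation: [-180.0, 0.0, -89.9]
force: [-0.2, 0.3, 4.2]
opening: 0.0411
gripper_force: 30.0
```

>>> creep_tool --ticks '[[[0,0,-0.02,0,0.03],[0,0,-0.06,0,0.03],[0,0,-0.1,0,0.03],[-0.01,0.014,-0.12,0,0.03],[-0.035,0.05,-0.124,0,0.03],[-0.06,0.087,-0.124,0,0.03],[-0.0748,0.108,-0.124,0,0.03],[-0.0748,0.108,-0.124,0,0.03]]]'

```text
clock: 16.25
tool_pos: [0.4716, 0.2743, 0.1917]
orientation: [179.9, -0.0, -89.8]
force: [1.0, 0.1, -0.4]
opening: 0.0411
gripper_force: 30.0
```

>>> creep_tool --ticks '[[[0,0,0.03,0,0.03],[0,0,0.07,0,0.03],[0,0,0.1,0,0.03],[0,0,0.112,0,0.03],[0,0,0.117,0,0.03],[0,0,0.119,0,0.03],[0,0,0.12,0,0.03],[0,0,0.12,0,0.03]]]'

```text
clock: 17.25
tool_pos: [0.4741, 0.2737, 0.0727]
orientation: [-180.0, 0.0, -90.0]
force: [0.0, 0.4, -0.9]
opening: 0.0411
gripper_force: 30.0
```

>>> creep_tool --ticks '[[[0,0,0.0005,0,0.03],[0,0,0.001,0,0.03],[0,0,0.001,0,0.03]]]'

```text
clock: 17.62
tool_pos: [0.4742, 0.2739, 0.0725]
orientation: [-179.9, 0.0, -89.9]
force: [-3.0, -0.8, 10.3]
opening: 0.0413
gripper_force: 30.0
```

>>> creep_tool --ticks '[[[0,0,0,0,0.066],[0,0,0,0,0.066],[0,0,0,0,0.066],[0,0,-0.03,0,0.066],[0,0,-0.08,0,0.066],[0,0,-0.12,0,0.066],[0.03,-0.015,-0.12,0,0.066],[0.075,-0.037,-0.12,0,0.066]]]'

```text
clock: 18.62
tool_pos: [0.5112, 0.1988, 0.1918]
orientation: [-179.9, 0.1, -89.8]
force: [1.4, 0.8, 0.3]
opening: 0.0661
gripper_force: 0.0
```

>>> creep_tool --ticks '[[[0.05,-0.024,0,0,0.066],[0.1,-0.048,0,0,0.066],[0.13,-0.063,0,0,0.066],[0.14,-0.0675,0,0,0.066],[0.14,-0.0675,0,0,0.066]]]'

```text
clock: 19.25
tool_pos: [0.5784, 0.0582, 0.1908]
orientation: [180.0, -0.0, -90.0]
force: [-0.1, 0.4, -0.3]
opening: 0.066
gripper_force: 0.0
```

```bash
python3 wl.py w3
```

```text
{'clock': 19.25, 'tool_pos': [0.5784, 0.0582, 0.1908], 'orientation': [179.9704, -0.0055, -90.0226], 'force': [-0.1295, 0.365, -0.3243], 'opening': 0.066, 'gripper_force': 0.0}
```

View pics/w3.png

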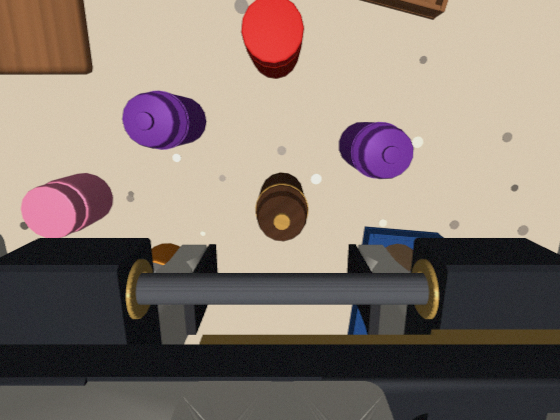

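The wrist view shows the pepper mill (brass button at (282,222)) between the fingers. The purple decoys at (375,150) and (165,120) are clear of them.

>>> creep_tool --ticks '[[[0,0,0.03,0,0.066],[0,0,0.07,0,0.066],[0,0,0.1,0,0.066],[0,0,0.117,0,0.066],[0,0,0.124,0,0.066],[0,0,0.124,0,0.066]]]'

```text
clock: 20.05
tool_pos: [0.5787, 0.059, 0.0674]
orientation: [-180.0, 0.0, -89.9]
force: [-0.4, 0.3, 0.5]
opening: 0.066
gripper_force: 0.0
```

>>> creep_tool --ticks '[[[0,0,0,0,0.03],[0,0,0,0,0.03],[0,0,0,0,0.03],[0,0,0,0,0.03]]]'

```text
clock: 20.55
tool_pos: [0.5788, 0.0586, 0.0676]
orientation: [-180.0, 0.0, -90.0]
force: [-0.0, 0.6, 3.8]
opening: 0.0412
gripper_force: 30.0
```

>>> creep_tool --ticks '[[[0,0,-0.02,0,0.03],[0,0,-0.06,0,0.03],[0,0,-0.1,0,0.03],[0.01,0.004,-0.122,0,0.03],[0.04,0.018,-0.127,0,0.03],[0.085,0.038,-0.127,0,0.03],[0.135,0.06,-0.127,0,0.03],[0.185,0.082,-0.127,0,0.03]]]'

```text
clock: 21.55
tool_pos: [0.4955, -0.1277, 0.1939]
orientation: [180.0, 0.0, -89.9]
force: [0.5, -0.7, -0.6]
opening: 0.0412
gripper_force: 30.0
```

>>> creep_tool --ticks '[[[0.045,0.02,0,0,0.03],[0.072,0.032,0,0,0.03],[0.0826,0.0368,0,0,0.03],[0.0826,0.0368,0,0,0.03]]]'

```text
clock: 22.05
tool_pos: [0.4596, -0.2094, 0.1939]
orientation: [180.0, 0.0, -90.0]
force: [0.2, -0.1, -1.4]
opening: 0.0412
gripper_force: 30.0
```

```bash
python3 wl.py w4
```

```text
{'clock': 22.05, 'tool_pos': [0.4596, -0.2094, 0.1939], 'orientation': [179.9859, 0.0102, -90.0299], 'force': [0.2279, -0.1115, -1.4255], 'opening': 0.0412, 'gripper_force': 29.9995}
```

View pics/w4.png

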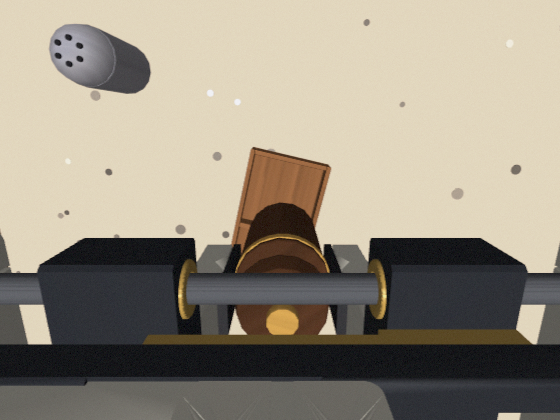

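The pepper mill hangs over the brown caddy's −y compartment (end wall near row 155, divider at row 222). The sugar shaker at (95,60) is clear.

>>> creep_tool --ticks '[[[0,0,0.03,0,0.03],[0,0,0.07,0,0.03],[0,0,0.1,0,0.03],[0,0,0.112,0,0.03],[0,0,0.118,0,0.03],[0,0,0.121,0,0.03],[0,0,0.1225,0,0.03],[0,0,0.1225,0,0.03]]]'

```text
clock: 23.1
tool_pos: [0.4602, -0.2092, 0.0721]
orientation: [-179.9, -0.0, -90.0]
force: [-1.0, 0.9, -1.2]
opening: 0.0413
gripper_force: 30.0
```

>>> creep_tool --ticks '[[[0,0,0.0005,0,0.03],[0,0,0.001,0,0.03],[0,0,0.001,0,0.03]]]'

```text
clock: 23.48
tool_pos: [0.4602, -0.2093, 0.0716]
orientation: [-179.9, -0.0, -89.9]
force: [-2.2, 1.5, 8.4]
opening: 0.0411
gripper_force: 30.0
```

>>> creep_tool --ticks '[[[0,0,0,0,0.066],[0,0,0,0,0.066],[0,0,0,0,0.066],[0,0,-0.03,0,0.066],[0,0,-0.08,0,0.066],[0,0,-0.12,0,0.066],[-0.022,-0.019,-0.12,0,0.066],[-0.055,-0.048,-0.12,0,0.066]]]'

```text
clock: 24.48
tool_pos: [0.5081, -0.154, 0.1915]
orientation: [-179.9, 0.0, -90.1]
force: [0.4, -0.0, -0.6]
opening: 0.0657
gripper_force: 0.0
```

>>> creep_tool --ticks '[[[-0.035,-0.031,0,0,0.066],[-0.07,-0.061,0,0,0.066],[-0.0867,-0.0762,0,0,0.066],[-0.0867,-0.0762,0,0,0.066]]]'

```text
clock: 24.98
tool_pos: [0.5845, -0.0664, 0.19]
orientation: [180.0, -0.0, -89.9]
force: [-0.5, -0.1, -0.7]
opening: 0.0658
gripper_force: 0.0
```

>>> creep_tool --ticks '[[[0,0,0.03,0,0.066],[0,0,0.07,0,0.066],[0,0,0.1,0,0.066],[0,0,0.117,0,0.066],[0,0,0.124,0,0.066],[0,0,0.124,0,0.066]]]'

```text
clock: 25.72
tool_pos: [0.5842, -0.0676, 0.0669]
orientation: [-180.0, -0.0, -90.0]
force: [-0.3, 0.6, -0.6]
opening: 0.0657
gripper_force: 0.0
```

>>> creep_tool --ticks '[[[0,0,0,0,0.03],[0,0,0,0,0.03],[0,0,0,0,0.03],[0,0,0,0,0.03]]]'

```text
clock: 26.22
tool_pos: [0.5843, -0.0673, 0.0671]
orientation: [-180.0, 0.0, -89.9]
force: [0.4, -1.0, 4.3]
opening: 0.0412
gripper_force: 30.0
```

>>> creep_tool --ticks '[[[0,0,-0.02,0,0.03],[0,0,-0.06,0,0.03],[0,0,-0.1,0,0.03],[0.01,0.014,-0.12,0,0.03],[0.035,0.05,-0.125,0,0.03],[0.06,0.09,-0.125,0,0.03],[0.0727,0.1083,-0.125,0,0.03],[0.0727,0.1083,-0.125,0,0.03]]]'

```text
clock: 27.22
tool_pos: [0.4748, -0.1408, 0.1918]
orientation: [-180.0, 0.0, -90.0]
force: [0.0, -0.6, -1.5]
opening: 0.0415
gripper_force: 30.0
```

>>> creep_tool --ticks '[[[0,0,0.03,0,0.03],[0,0,0.07,0,0.03],[0,0,0.1,0,0.03],[0,0,0.112,0,0.03],[0,0,0.117,0,0.03],[0,0,0.1195,0,0.03],[0,0,0.1205,0,0.03],[0,0,0.1205,0,0.03]]]'

```text
clock: 28.22
tool_pos: [0.4761, -0.1401, 0.0717]
orientation: [-179.9, 0.0, -90.0]
force: [-0.8, 1.0, -1.0]
opening: 0.0415
gripper_force: 30.0
```

>>> creep_tool --ticks '[[[0,0,0.0005,0,0.03],[0,0,0.001,0,0.03],[0,0,0.001,0,0.03]]]'

```text
clock: 28.6
tool_pos: [0.4761, -0.1402, 0.071]
orientation: [-179.9, -0.0, -89.9]
force: [-2.3, 0.6, 7.6]
opening: 0.0414
gripper_force: 30.0
```

Release, rise, and back away to the outside (toward +x, high) for a last look.

>>> creep_tool --ticks '[[[0,0,0,0,0.066],[0,0,0,0,0.066],[0,0,0,0,0.066],[0,0,-0.03,0,0.066],[0,0,-0.08,0,0.066],[0,0,-0.13,0,0.066],[0,-0.03,-0.16,0,0.066],[0,-0.07,-0.18,0,0.066]]]'

```text
clock: 29.6
tool_pos: [0.5466, -0.1401, 0.2527]
orientation: [-179.8, 0.0, -90.0]
force: [1.0, 0.4, 0.8]
opening: 0.0655
gripper_force: 0.0
```

>>> creep_tool --ticks '[[[0,-0.04,0,0,0.066],[0,-0.08,0,0,0.066],[0,-0.11,0,0,0.066],[0,-0.11,0,0,0.066],[0,-0.11,0,0,0.066]]]'

```text
clock: 30.22
tool_pos: [0.6552, -0.14, 0.2494]
orientation: [179.9, 0.0, -90.0]
force: [-0.6, -0.7, -0.5]
opening: 0.0662
gripper_force: 0.0
```

```bash
sed -e 's/"0.npz"/"1.npz"/' m.py > m1.py
```

Run:
```python
from plant import optics
import cv2,numpy as np
for n in("scene","side"):
    s=optics.snapshot(n);cv2.imwrite(f"pics/{n}1.png",s["frame"][:,:,::-1]);np.savez(n+"1.npz",**s)
a=cv2.imread("pics/side1.png"); cv2.imwrite("pics/side1c.png",a[80:400,100:460])
```

```text
(no output)
```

View pics/side1.png

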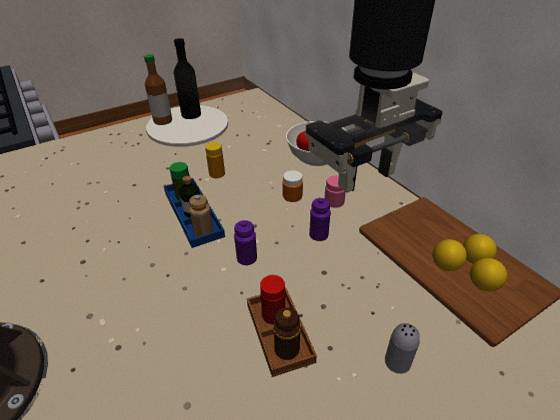

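View pics/scene1.png

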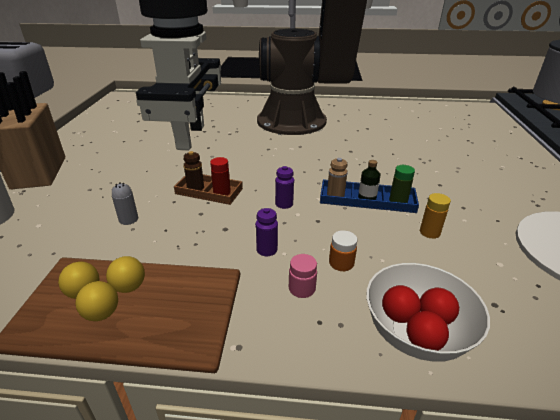

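Both views show all five things upright in their compartments: salt (338,180), oil (371,181) and herb (402,185) in blue, pepper (193,172) and paprika (220,177) in brown. The caddies and the other items have not moved.

```bash
python3 -c "
from plant import job; print(job.close_job())"
```

```text
the job is handed in; nothing more can be done
None
```

I handed the job in at about 30 s: the last pictures show the oil bottle in the middle of the blue caddy between the salt mill and herb jar, the pepper mill and paprika jar in the brown caddy, all upright, and the caddies and everything else where they were.

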